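# Park the freshly glued lamp stem in its stop and shut the keeper

### The job

The joint of the tall turned lamp stem is freshly glued, so do not pick it up: push it low on its foot so that it slides over the bench, upright and never lifted, into the open U-shaped wooden stop until its foot touches the back. Then push the hinged wooden keeper bar fully shut across the mouth behind it, and leave everything else on the bench where it is.

Things in the scene. Friction and masses are not known exactly. Their poses are not given: they have to be found in the camera images.
- stem: Lamp stem: tall turned wooden column with a short brass cylinder on top, loose, upright, about 0.45 kg. 240 high; round foot 76 in diameter with an upright rim from the bench up to 28; above 46 the column is only 19 to 30 in diameter. Pushed above about 50 it tips; pushed on the rim of its foot it slides (2 to 4 N). Origin: centre of its underside, z up.
- stop: Fixed U of pale battens 30 high, 18 thick, no floor. Origin: on the bench, where the centre of the stem's foot must end. +x points into the pocket, to the robot's right (world -y, within 20 degrees); +y side is away from the robot. Back: inner face at x = +38.5. Cheeks: inner faces at y = +-46, outer +-64, from x = -34 (mouth) to the back. A 4 thick pad under the pivot spans x -74 to -34, y 40 to 70.
- pivot (a point): Top of the keeper's pivot, 30 above the bench, at x = -54, y = +55 in the stop's frame (in front of its +y cheek). The keeper turns about the vertical through it.
- keeper (a joint): Keeper: pale bar 20 wide, 8 to 30 above the bench, reaching 115 from the pivot (15 the other way). In the stop's frame it points along (-sin q, -cos q). q = 0 is shut (end of travel): across the mouth along -y, faces at x = -64 and -44, in front of the stem's foot. Starts open at 2.1 to 2.4 rad (limit 2.5): close it by pushing its outer face. Stays where left; 0.5 N at 85 from the pivot moves it.
- keeper_tip (a point): Middle of the keeper's free end, 115 from the pivot, 19 above the bench.
- glue: Bystander: white glue bottle, 60 in diameter, 170 high, behind the stop's back. Origin under its centre.
- candlestand: Bystander: stubby turned wooden candle stand, 66 in diameter, 110 high, behind the stop's back. Not the lamp stem. Origin under its centre.
- sander: Bystander: cork sanding block 100 x 60 x 30. Origin under its centre.
- tape: Bystander: roll of tape lying flat, 90 in diameter, 24 high. Origin under its centre.
- pencil: Bystander: flat red carpenter's pencil 155 long, 14 wide, 8 thick, lying beside the stop's -y cheek. Origin under its middle.
- square: Bystander: try square lying flat, stock 120 x 30 x 16, steel blade 160. Origin under the stock's centre.
- mallet: Bystander: wooden mallet lying down, 315 long, head 75 x 130 x 60. Origin under the middle of its length.
Not all that is in view belongs to the job. Leave any blue or turquoise look-alike of the stop alone.

How it is judged (in metres and radians):
On the way, in this order (a step that is already met when the one before it is completed fails the run):
1. the stem stands upright in the stop, its foot against the back, with the keeper still open (x of stem in the frame of stop between -0.005 and 0.006 m and y of stem in the frame of stop between -0.012 and 0.012 m and angle between stem's own z axis and vertical below 0.05 rad and height (world z) of stem below 0.004 m and value of joint keeper above 1 rad), for 0.1 s.
2. the keeper is shut behind the stem (x of stem in the frame of stop between -0.006 and 0.006 m and y of stem in the frame of stop between -0.012 and 0.012 m and angle between stem's own z axis and vertical below 0.05 rad and height (world z) of stem below 0.004 m and value of joint keeper below 0.08 rad), for 0.2 s.
At the end, for the whole second after the job is handed in: The stem stands upright (within 0.05 rad) and at rest on the bench, its centre within 6 mm of the place where the foot touches the back of the stop and within 12 mm sideways, and the keeper is shut (below 0.08 rad) (all of step 2 and linear speed of stem below 0.02 m/s and angular speed of stem below 0.2 rad/s).
It fails at once if the stem was tipped or rocked by more than 0.15 rad (angle between stem's own z axis and vertical above 0.15 rad).
It fails at once if the stem was lifted off the bench (10 mm) (height (world z) of stem above 0.01 m).
It fails at once if a bystander was moved by more than 30 mm (distance of any of glue, candlestand, sander, tape, pencil, square, mallet from where it was at the start of the episode above 0.03 m).
It also fails if it takes over 72 s, if anything falls off the work surface, if the arm or the gripper's body presses on something with over 40 N, if the wrist force passes 120 N, or if a joint passes its speed limit or range.

### The arm

A 6-joint arm with a two-finger parallel gripper is mounted at the origin on the work surface. World frame = base frame: x ahead of the robot, y to its left, z up, the work surface at z = 0. Lengths are in mm, angles in rad, forces in N, time in s.
With the tool pointing down it reaches from about 275 to 1000 mm from the base axis. Payload 8.4 kg.
Tool frame: the origin (TCP) lies at the very end of the fingers, on their centre line; the grasp point (between the pads) lies 19 mm behind it; z points along the fingers, y is the direction in which the jaws open and shut (so a half turn about z gives the same grasp; the last joint's range is limited). The gripper opens to 85 mm and grips with 20 to 120 N. Pads are 22 mm wide; open, the fingers measure 114 mm over their backs; the gripper's body (76 mm by 85 mm) begins 54 mm behind the grasp point. The pads swing forward as they close: fully open they stand 13 mm farther back than shut.
Start: joints at [1.26, 0.353, 1.633, -0, 1.155, -0.002], TCP at [189.946, 595.44, 231.281] pointing down, gripper open.
Joint ranges: [-2.63, 2.63], [-0.92, 2.1], [0.06, 2.66], [-1.3, 4.44], [0, 2.69], [-3.02, 3.02]. Speed limits (rad/s): [2.22, 2.22, 2.79, 3.14, 3.14, 3.14].

### API

Orientations are given as [roll, pitch, yaw] about the fixed x, y, z axes, in that order (R = Rz(yaw) Ry(pitch) Rx(roll)).
In Python, from rig import r, vision gives the robot as it stands.
- The arm moves only by the tool move_arm, never from a script. Its argument "series" is text: rows parted by semicolons, each of 7 numbers parted by spaces: the closure, from -1 (fully open) to 1 (shut), then the shift along the tool's x, y, z in units of 40 mm (1.0 is 40 mm), then the turn, a rotation vector about the tool's x, y, z in degrees. In form: grip tx ty tz ax ay az; .... A call has 1 to 20 rows; each row shifts and turns the pose as measured when the row begins, along the tool's axes as they then stand; what a row does not reach is not made up. A row lasts 1/8 s, in which the tool goes at most 62.5 mm and 10.7 degrees, less where a joint would pass 70% of its speed; a pose out of reach is approached as far as the arm can. A call is refused whole if a number of a shift passes 1 or a number of a turn 10.7, either way. A call with a gripper value outside its range is refused whole. The fingers move at their own pace and stop on an object; "grip_force" is the grip in N (left out, the last holds). Time passes only in rows, so rows that do not move let the fingers close. It gives the time, the measured TCP pose, the force and the opening at its end, in the units of the state.
- r.sense(): the state, without advancing time (a new reading comes with each control period).
- vision.grab_frame(name): name is "scene" or "top" or "wrist"; returns the picture (384x512x3 uint8, red, green, blue); there is no depth.
- vision.camera_params(name): a dict with "fx", "fy", "cx", "cy" (pixels), "position" and "rotation" of the camera in the world. Camera axes: x right, y up, looking along -z (the intrinsics and any distortion apply to the point x, -y, -z); pixel columns grow to the right and rows downward; lengths in mm; the calibration is good to about 2 mm. A picture is of the moment at which its call begins: read the wrist's pose just before it. camera_params takes no time and is no camera call; for the wrist camera it gives the pose at the moment of the call.
- r.sign_off(): hands the job in, once; it reports no verdict.
The state is a dict: "clock": time; "qpos": joint angles; "qvel": joint speeds; "joint_efforts": joint torques, N m; "eef_pos": TCP position; "tcp_rot": TCP orientation; "contact_force": force on the tool from outside, world axes, zero at the start; "wrist_torque": the same for the moment, N m; "opening": opening from 0.0 (shut) to 1.0 (fully open).
Only numpy, scipy, OpenCV 4.12 (cv2) and the standard library are available. Lean on these libraries where they do the work, as an engineer would, in place of code of your own. Each camera call takes 0.05 s, during which the arm holds its last target. There are 200 camera calls.

## Working session

There is one attempt and no reset: what is moved stays moved. The work goes in short steps, Python scripts to look and compute and a tool call to move; the robot and the scene stay as the last step left them, time stands still between calls to the robot, and variables do not carry over. Pictures are saved under pics/ and viewed, about 8 in all and at most 12, crops included, and the job is handed in when it is done.

Besides the shell and the picture viewer there is one more tool, called after ">>>" as name(argument=value, ...) on one line, values as JSON. move_arm: Moves the arm, as the interface text tells. Its arguments: {"type":"object","properties":{"series":{"type":"string"},"grip_force":{"type":"number"}},"required":["series"]}

```bash
ls; mkdir -p pics; cat > h.py <<'E'
import numpy as np, cv2
from rig import r, vision
def ray(c,u,v):
    d=c.get("dist",c.get("distortion"))
    p=np.array([[[u,v]]],float); K=np.array([[c["fx"],0,c["cx"]],[0,c["fy"],c["cy"]],[0,0,1.]])
    x,y=cv2.undistortPoints(p,K,np.array(d,float) if d is not None else None)[0,0]
    return np.array(c["position"],float), np.array(c["rotation"],float)@np.array([x,-y,-1.])
def onz(c,u,v,z):
    o,d=ray(c,u,v); return o+d*(z-o[2])/d[2]
def proj(c,P):
    q=np.array(c["rotation"]).T@(np.array(P,float)-np.array(c["position"]))
    return c["cx"]+c["fx"]*q[0]/-q[2], c["cy"]-c["fy"]*q[1]/-q[2]
E
python3 - <<'E'
from h import *
s=r.sense(); print(s)
for n in("scene","top","wrist"):
    c=vision.camera_params(n); print(n,c)
    im=vision.grab_frame(n); cv2.imwrite(f"pics/{n}0.png",cv2.resize(im[:,:,::-1],None,fx=1.5,fy=1.5,interpolation=cv2.INTER_CUBIC))
    cv2.imwrite(f"pics/raw_{n}0.png",im[:,:,::-1])
E
```

```text
pics
{'clock': 0.0, 'qpos': array([ 1.25962128e+00,  3.53660388e-01,  1.63414651e+00, -2.22877423e-05,
        1.15518070e+00, -2.40202378e-03]), 'qvel': array([ 7.16280252e-04,  5.67560498e-04,  4.63263898e-04, -5.80786964e-04,
        4.54286393e-04, -1.61589944e-05]), 'joint_efforts': array([ 5.06688502e-05, -6.05240464e+01, -3.42071164e+01,  4.23952099e-05,
        9.34259500e-03, -9.88076287e-07]), 'eef_pos': array([189.79278087, 594.9846571 , 230.54873561]), 'tcp_rot': array([-3.14019766e+00,  1.70270169e-05,  2.83282866e+00]), 'contact_force': array([ 0.22810609,  0.35469844, -0.72835986]), 'wrist_torque': array([ 0.03207125, -0.01367167, -0.01178669]), 'opening': 0.9975323640522921}
scene {'fx': 465.4127146776833, 'fy': 465.4127146776833, 'cx': 250.57873744494003, 'cy': 196.39117928450253, 'position': array([1193.28205615, -458.65428734, 1207.59180149]), 'rotation': array([ 0.58274639, -0.00697578,  0.99912227])}
top {'fx': 468.4701062449089, 'fy': 468.4701062449089, 'cx': 255.79351739245564, 'cy': 189.7542142582506, 'position': array([ 336.64695691,   -4.23067712, 1401.2934218 ]), 'rotation': array([ 0.19071409, -0.01554113, -1.5592485 ])}
wrist {'fx': 279.2725874228715, 'fy': 279.2725874228715, 'cx': 255.84604266442867, 'cy': 192.4934091694376, 'position': array([113.96229582, 618.48185212, 373.29394257]), 'rotation': array([-0.30730273,  0.00198134,  1.26269372])}
```

View pics/top0.png

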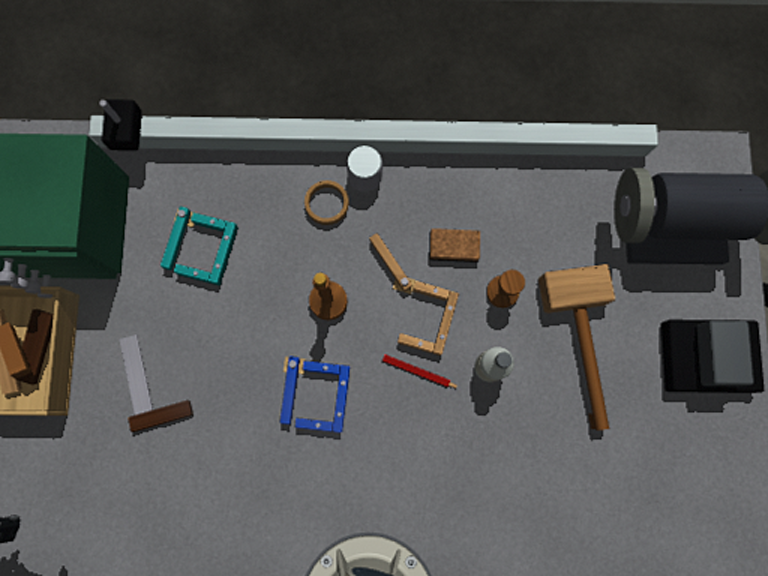

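View pics/scene0.png

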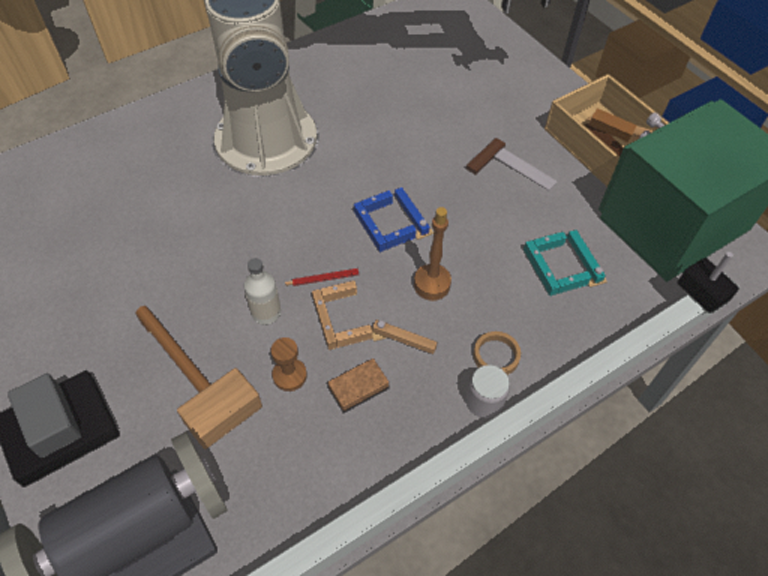

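The top view shows the stem foot at about (327,300)/1.5 px and the pale stop around (430,318)/1.5. The keeper is open towards (375,237)/1.5, with the pencil below the near cheek, the bottle and candle stand behind the back, and the sander at the upper right. The scene view agrees. Next I measure.

```bash
cat > h.py <<'E'
import numpy as np, cv2
from scipy.spatial.transform import Rotation as Ro
from rig import r, vision
def Rm(c): return Ro.from_euler("xyz",c["rotation"]).as_matrix()
def onz(c,u,v,z):
    d=Rm(c)@np.array([(u-c["cx"])/c["fx"],-(v-c["cy"])/c["fy"],-1.]); o=np.array(c["position"])
    return o+d*(z-o[2])/d[2]
def proj(c,P):
    q=Rm(c).T@(np.array(P,float)-np.array(c["position"]))
    return c["cx"]+c["fx"]*q[0]/-q[2], c["cy"]-c["fy"]*q[1]/-q[2]
def mask(im,lo,hi,roi):
    m=cv2.inRange(cv2.cvtColor(im,cv2.COLOR_BGR2HSV),lo,hi); z=np.zeros_like(m); x0,y0,x1,y1=roi; z[y0:y1,x0:x1]=m[y0:y1,x0:x1]; return z
E
python3 - <<'E'
from h import *
im=cv2.imread("pics/raw_top0.png"); hsv=cv2.cvtColor(im,cv2.COLOR_BGR2HSV); c=vision.camera_params("top")
for n,(x,y) in dict(back=(447,320),cheek=(430,290),near=(415,344),keep=(390,260),foot=(338,303),col=(322,285)).items(): print(n,hsv[int(y/1.5),int(x/1.5)])
roi=(240,150,310,242)
m=mask(im,(8,60,150),(25,190,255),roi)
cn=[k for k in cv2.findContours(m,cv2.RETR_EXTERNAL,cv2.CHAIN_APPROX_NONE)[0] if cv2.contourArea(k)>15]
for k in cn:
    print(cv2.contourArea(k), [np.round(onz(c,*p[0],30)[:2]) .tolist() for p in cv2.approxPolyDP(k,2,True)])
big=cv2.resize(im[140:260,180:360],None,fx=4,fy=4,interpolation=cv2.INTER_CUBIC)
mm=cv2.resize(m[140:260,180:360],None,fx=4,fy=4,interpolation=cv2.INTER_NEAREST)
cv2.drawContours(big,cv2.findContours(mm,0,2)[0],-1,(0,255,0),1)
cv2.imwrite("pics/t1.png",big)
E
```

```text
back [ 16 129 148]
cheek [ 16 128 170]
near [ 16 129 168]
keep [ 16 128 161]
foot [ 14 167  93]
col [ 20 184  43]
89.0 [[502.0, -54.0], [491.0, -54.0], [482.0, -89.0], [494.0, -95.0], [479.0, -95.0], [474.0, -118.0], [489.0, -118.0]]
95.5 [[585.0, -166.0], [525.0, -148.0], [582.0, -154.0], [471.0, -124.0], [468.0, -133.0]]
239.0 [[699.0, 5.0], [617.0, -50.0], [623.0, -59.0], [602.0, -71.0], [582.0, -148.0], [594.0, -148.0], [599.0, -128.0], [590.0, -131.0], [587.0, -122.0], [602.0, -119.0], [614.0, -71.0], [702.0, -10.0]]
```

View pics/t1.png

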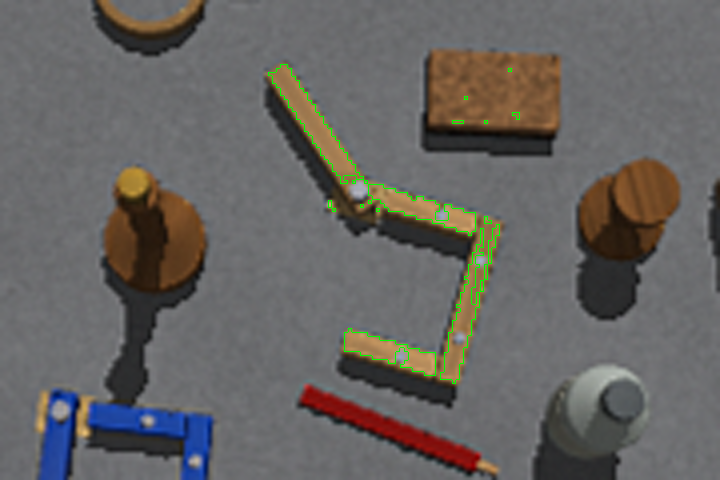

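```bash
python3 - <<'E'
from h import *
from scipy.optimize import least_squares
im=cv2.imread("pics/raw_top0.png"); c=vision.camera_params("top"); hsv=cv2.cvtColor(im,cv2.COLOR_BGR2HSV)
def cen(x,y,w=3):
    u,v=180+(x+.5)/4-.5,140+(y+.5)/4-.5
    p=hsv[int(v)-w:int(v)+w+2,int(u)-w:int(u)+w+2].astype(float); g=np.clip(100-p[:,:,1],0,None)*(p[:,:,2]>110)
    yy,xx=np.mgrid[int(v)-w:int(v)+w+2,int(u)-w:int(u)+w+2]
    return (xx*g).sum()/g.sum(),(yy*g).sum()/g.sum(),u,v
pts={n:cen(*q) for n,q in dict(pivot=(359,189),far=(441,215),b1=(481,260),b2=(460,338),near=(400,356)).items()}
W={}
for n,q in pts.items():
    W[n]=onz(c,q[2],q[3],30)[:2]; print(n,np.round(q,1),W[n].round(1))
a=lambda d:np.degrees(np.arctan2(d[1],d[0]))
print("x-axis dirs",a(W["far"]-W["pivot"]), a(W["b1"]-W["b2"])-90, a(W["far"]-W["near"])-90, np.linalg.norm(W["far"]-W["near"]))
# foot
m=mask(im,(5,90,40),(24,255,255),(195,175,235,218)); k=max(cv2.findContours(m,0,1)[0],key=cv2.contourArea)
P=np.array([onz(c,*p[0],28)[:2] for p in k])
f=least_squares(lambda t:np.hypot(*(P-t[:2]).T)-t[2],[*P.mean(0),38],loss="soft_l1",f_scale=2); print("foot",f.x, len(P))
print(np.round(P-f.x[:2])[::6].tolist())
E
```

```text
pivot [269.8 186.2 269.4 186.9] [611.  -62.9]
far [290.5 192.5 289.9 193.4] [ 592.1 -124.2]
b1 [300.4 204.9 299.9 204.6] [ 558.6 -153.8]
b2 [296.1 224.7 294.6 224.1] [ 500.3 -138. ]
near [280.4 227.2 279.6 228.6] [486.4 -93.8]
x-axis dirs -107.11420314230622 -105.19610160612456 -106.02956918825782 110.00628297542403
foot [572.42172277  89.47868743  37.60591988] 84
[[51.0, 22.0], [33.0, 28.0], [24.0, 24.0], [9.0, 33.0], [-10.0, 35.0], [-27.0, 26.0], [-36.0, 8.0], [-36.0, -4.0], [-33.0, -22.0], [-15.0, -36.0], [4.0, -36.0], [22.0, -29.0], [33.0, -11.0], [48.0, 4.0]]
```

>>> move_arm(series="0.43 0 0 0 0 0 10.2; 0.43 0 0 0 0 0 10.2; 0.43 0 0 0 0 0 10.2; 0.43 0 0 0 0 0 10.2; 0.43 0 0 0 0 0 10.2; 0.43 0 0 0 0 0 10.2; 0.43 0 0 0 0 0 10.2; 0.43 0 0 0 0 0 10.2; 0.43 0 0 0 0 0 0", grip_force=40)

```text
clock: 1.27
eef_pos: [189.2, 593.2, 227.8]
tcp_rot: [-3.141, 0.007, 1.364]
contact_force: [-1.4, 0.6, 0.3]
opening: 0.286
```

>>> move_arm(series="0.43 -0.75 0.96 0 0 0 0; 0.43 -0.75 0.96 0 0 0 0; 0.43 -0.75 0.96 0 0 0 0; 0.43 -0.75 0.96 0 0 0 0; 0.43 -0.75 0.96 0 0 0 0; 0.43 -0.75 0.96 0 0 0 0; 0.43 -0.75 0.96 0 0 0 0; 0.43 -0.75 0.96 0 0 0 0; 0.43 -0.75 0.96 0 0 0 0; 0.43 -0.75 0.96 0 0 0 0; 0.43 -0.75 0.96 0 0 0 0; 0.43 -0.3 0.5 0 0 0 0; 0.43 0 0 0 0 0 0")

```text
clock: 2.9
eef_pos: [574.5, 164.7, 228.8]
tcp_rot: [-3.142, 0.005, 1.43]
contact_force: [-0.5, 0.4, 0.7]
opening: 0.285
```

>>> move_arm(series="0.43 0.1 0.2 0.8 0 -10 0; 0.43 0.1 0.1 0.8 0 -10 0; 0.43 0 0 0.8 0 -10 0; 0.43 0 0 0 0 0 0")

```text
clock: 3.4
eef_pos: [584.6, 155.1, 133.7]
tcp_rot: [-3.141, 0.542, 1.44]
contact_force: [-0.6, 0.7, 0.6]
opening: 0.285
```

```bash
python3 - <<'E'
from h import *
s=r.sense(); print(s["eef_pos"],s["tcp_rot"],s["qpos"])
c=vision.camera_params("wrist"); im=vision.grab_frame("wrist")[:,:,::-1]; cv2.imwrite("pics/raw_w1.png",im)
print(c["position"],c["rotation"])
for n,P in dict(stemfoot=(572.4,89.5,28),pivot=(611,-62.9,30),far=(592.1,-124.2,30),near=(486.4,-93.8,30)).items(): print(n,np.round(proj(c,P)))
cv2.imwrite("pics/w1.png",cv2.resize(im,None,fx=1.5,fy=1.5))
E
```

```text
[584.6171223  155.13644159 133.69278152] [-3.14136904  0.54187244  1.44029781] [ 0.49578125  0.60432875  1.58474089 -0.44609067  1.31799933  0.82035968]
[600.90387426 293.65666894 215.89411076] [-0.85045925  0.00103244 -0.12993284]
stemfoot [254. 187.]
pivot [297. 259.]
far [285. 279.]
near [214. 274.]
```

View pics/w1.png

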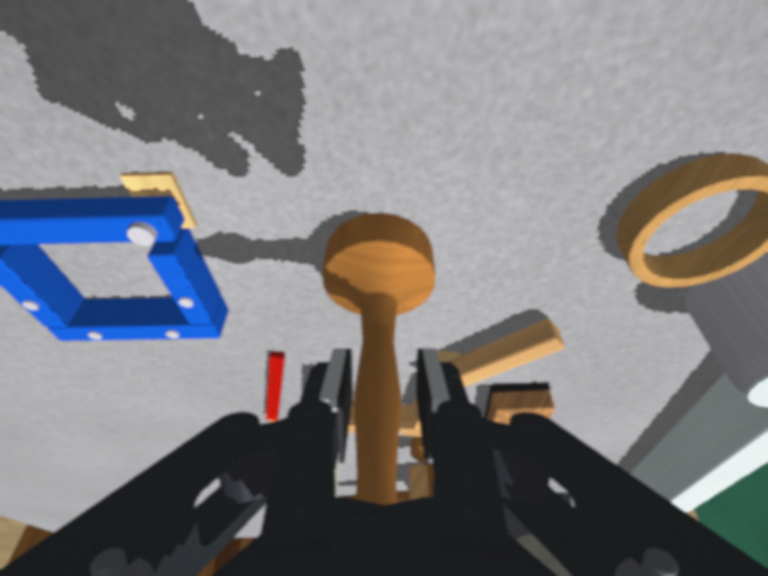

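```bash
cat >> h.py <<'E'
def go(target,n=1):
    s=r.sense(); T=Ro.from_euler("xyz",s["tcp_rot"]).as_matrix()
    d=T.T@(np.array(target,float)-s["eef_pos"]); print("total units",(d/40).round(3),"per row of",n,(d/40/n).round(3)); return d
E
python3 - <<'E'
from h import *
go((584,162,50),3); go((583,159,11),5)
T=Ro.from_euler("xyz",[-3.14137,.54187,1.44]).as_matrix()
d=np.array([-.159,-.987,0]); print("fwd tool",T.T@d)
E
```

```text
total units [ 1.241 -0.078  1.767] per row of 3 [ 0.414 -0.026  0.589]
total units [ 1.674 -0.096  2.644] per row of 5 [ 0.335 -0.019  0.529]
fwd tool [-0.85615182 -0.02879892  0.5153879 ]
```

>>> move_arm(series="0.43 0.33 -0.02 0.53 0 0 0; 0.43 0.33 -0.02 0.53 0 0 0; 0.43 0.33 -0.02 0.53 0 0 0; 0.43 0.33 -0.02 0.53 0 0 0; 0.43 0.33 -0.02 0.5 0 0 0; 0.43 0 0 0 0 0 0")

```text
clock: 4.2
eef_pos: [588.8, 162.6, 21.2]
tcp_rot: [3.124, 0.511, 1.432]
contact_force: [-0.3, 0.5, 0.5]
opening: 0.285
```

```bash
python3 - <<'E'
from h import *
s=r.sense();print(s["eef_pos"],s["tcp_rot"],s["contact_force"]); go((582,158,11))
E
```

```text
[588.75919404 162.609339    21.21339649] [3.1244699  0.51145079 1.43154579] [-0.2656877   0.53426731  0.52164522]
total units [ 0.005 -0.156  0.287] per row of 1 [ 0.005 -0.156  0.287]
```

>>> move_arm(series="0.43 0 -0.1 0.15 0 0 0; 0.43 0 -0.06 0.15 0 0 0; 0.43 0 0 0 0 0 0")

```text
clock: 4.58
eef_pos: [582.1, 157.5, 11.4]
tcp_rot: [3.123, 0.51, 1.431]
contact_force: [-0.1, 0.8, 0.4]
opening: 0.282
```

```bash
python3 - <<'E'
from h import *
s=r.sense();print(s["eef_pos"],s["tcp_rot"],s["contact_force"]); go((582,158,11))
T=Ro.from_euler("xyz",s["tcp_rot"]).as_matrix()
print("fwd tool",T.T@np.array([-.159,-.987,0]), "down",T.T@[0,0,-1])
E
```

```text
[582.1057132  157.52948709  11.37847708] [3.12296569 0.51023681 1.43098308] [-0.07724505  0.76219737  0.38350281]
total units [ 0.014 -0.004  0.003] per row of 1 [ 0.014 -0.004  0.003]
fwd tool [-0.87221599 -0.02899078  0.48769745] down [ 0.48838391 -0.01625348  0.8724775 ]
```

>>> move_arm(series="0.43 -0.11 0 0.06 0 0 0; 0.43 -0.11 0 0.06 0 0 0; 0.43 -0.11 0 0.06 0 0 0; 0.43 -0.11 0 0.06 0 0 0; 0.43 -0.11 0 0.06 0 0 0; 0.43 -0.11 0 0.06 0 0 0; 0.43 -0.11 0 0.06 0 0 0; 0.43 -0.11 0 0.06 0 0 0")

```text
clock: 5.58
eef_pos: [577.6, 116.3, 12.5]
tcp_rot: [3.121, 0.508, 1.43]
contact_force: [0.1, 2.0, -1.0]
opening: 0.283
```

```bash
python3 - <<'E'
from h import *
s=r.sense();print(s["eef_pos"],s["tcp_rot"],s["contact_force"])
im=vision.grab_frame("wrist")[:,:,::-1]; cv2.imwrite("pics/w2.png",im)
E
```

```text
[577.61191802 116.26550948  12.5372842 ] [3.12059404 0.50770459 1.43024961] [ 0.10759511  1.95637991 -0.95485701]
```

View pics/w2.png

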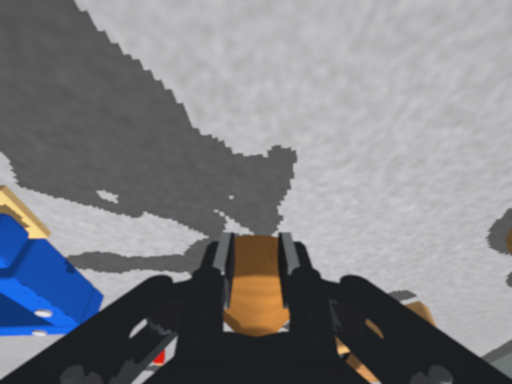

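>>> move_arm(series="0.43 -0.11 -0.01 0.065 0 0 0; 0.43 -0.11 -0.01 0.065 0 0 0; 0.43 -0.11 -0.01 0.065 0 0 0; 0.43 -0.11 -0.01 0.065 0 0 0; 0.43 -0.11 -0.01 0.065 0 0 0; 0.43 -0.11 -0.01 0.065 0 0 0; 0.43 -0.11 -0.01 0.065 0 0 0; 0.43 -0.11 -0.01 0.065 0 0 0; 0.43 -0.11 -0.01 0.065 0 0 0; 0.43 -0.11 -0.01 0.065 0 0 0")

```text
clock: 6.88
eef_pos: [567.8, 63.4, 12.1]
tcp_rot: [3.117, 0.506, 1.43]
contact_force: [1.3, 4.6, 3.6]
opening: 0.283
```

```bash
cat >> h.py <<'E'
O=np.array([542.7,-99.8]); ex=np.array([-.2756,-.9613]); ey=np.array([.9613,-.2756])
def st(p): d=np.array(p)[:2]-O; return np.round([d@ex,d@ey],1)
def look(n,roi,sc=4):
    im=vision.grab_frame("top")[:,:,::-1]; cv2.imwrite(f"pics/raw_{n}.png",im); x0,y0,x1,y1=roi
    cv2.imwrite(f"pics/{n}.png",cv2.resize(im[y0:y1,x0:x1],None,fx=sc,fy=sc,interpolation=cv2.INTER_CUBIC)); return im
E
python3 - <<'E'
from h import *
s=r.sense();print(s["eef_pos"],s["tcp_rot"],s["contact_force"])
f=np.array([np.cos(s["tcp_rot"][2]),np.sin(s["tcp_rot"][2])]); p=s["eef_pos"][:2]-45.6*f; print("foot est",p,st(p))
look("t2",(180,140,360,260))
E
```

```text
[567.80003832  63.36267681  12.0528296 ] [3.11743328 0.50609943 1.429686  ] [1.25047805 4.56081059 3.58967716]
foot est [561.38674085  18.21592039] [-118.6  -14.6]
```

View pics/t2.png

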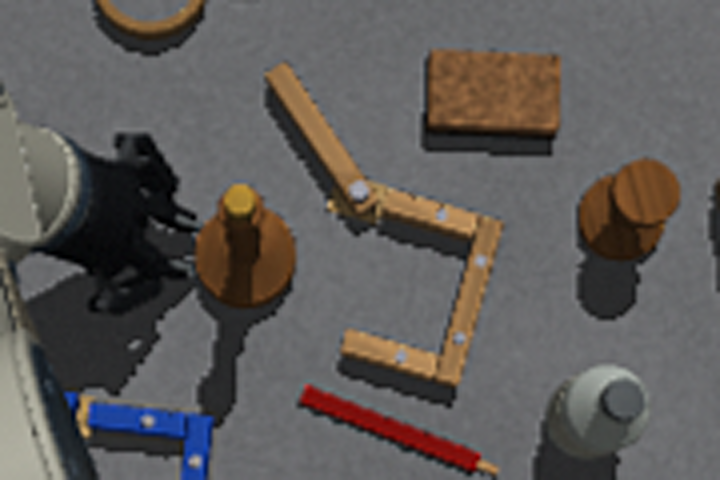

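The stem is upright, sits centred ahead of the fingers (foot centre about (246,257) in the crop), and is heading for the mouth. Next I fit its position.

```bash
cat >> h.py <<'E'
from scipy.optimize import least_squares
def foot(im,guess,rad=44):
    c=vision.camera_params("top"); hsv=cv2.cvtColor(np.ascontiguousarray(im),cv2.COLOR_BGR2HSV)
    m=cv2.inRange(hsv,(5,145,40),(24,255,255))  # brown, more saturated than the pale wood
    g=np.array([[np.hypot(*(onz(c,u,v,28)[:2]-guess))<rad for u in range(512)] for v in range(384)])
    k=max(cv2.findContours(m*g.astype(np.uint8),0,1)[0],key=cv2.contourArea)
    P=np.array([onz(c,*p[0],28)[:2] for p in k])
    f=least_squares(lambda t:np.hypot(*(P-t).T)-37.6,guess,loss="soft_l1",f_scale=1.5).x
    return f
E
python3 - <<'E'
from h import *
p=foot(cv2.imread("pics/raw_t2.png"),np.array([561.4,18.2])); print(p,st(p))
p=foot(cv2.imread("pics/raw_top0.png"),np.array([572.,89])); print(p,st(p))
s=r.sense(); T=Ro.from_euler("xyz",s["tcp_rot"]).as_matrix(); print("ex tool",T.T@[*ex,0]," ey",T.T@[*ey,0]," down",T.T@[0,0,-1])
E
```

```text
[561.81554945  21.30628514] [-121.7  -15. ]
[571.72950754  89.11314937] [-189.6  -24.2]
ex tool [-0.86606308 -0.14894992  0.47728578]  ey [-0.12032078  0.98865494  0.09020736]  down [ 0.48528158 -0.02069677  0.87411294]
```

>>> move_arm(series="0.43 -0.11 0 0.064 0 0 0; 0.43 -0.11 0 0.064 0 0 0; 0.43 -0.11 0 0.064 0 0 0; 0.43 -0.11 0 0.064 0 0 0; 0.43 -0.11 0 0.064 0 0 0; 0.43 -0.11 0 0.064 0 0 0; 0.43 -0.11 0 0.064 0 0 0; 0.43 -0.11 0 0.064 0 0 0; 0.43 -0.11 0 0.064 0 0 0; 0.43 -0.11 0 0.064 0 0 0")

```text
clock: 8.18
eef_pos: [561.5, 10.8, 11.8]
tcp_rot: [3.116, 0.505, 1.429]
contact_force: [1.1, 5.8, 4.8]
opening: 0.283
```

```bash
cat > track.py <<'E'
import sys; from h import *
n=sys.argv[1]; im=look(n,(180,140,360,260)); s=r.sense();print(s["eef_pos"],s["tcp_rot"],s["contact_force"])
f=np.array([np.cos(s["tcp_rot"][2]),np.sin(s["tcp_rot"][2])]); g=s["eef_pos"][:2]-42.4*f
p=foot(im,g,42); print("contact est",st(g),"seen",p,st(p))
E
python3 track.py t3
```

```text
[561.23804579  10.13315275  11.82094782] [3.11599699 0.50536875 1.42881148] [1.56503633 3.16047707 3.03012275]
contact est [-68.8  -6.7] seen [555.67259347 -31.37310885] [-69.4  -6.4]
```

>>> move_arm(series="0.43 -0.11 -0.003 0.064 0 0 0; 0.43 -0.11 -0.003 0.064 0 0 0; 0.43 -0.11 -0.003 0.064 0 0 0; 0.43 -0.11 -0.003 0.064 0 0 0; 0.43 -0.11 -0.012 0.064 0 0 0; 0.43 -0.11 -0.014 0.064 0 0 0; 0.43 -0.11 -0.014 0.064 0 0 0")

```text
clock: 9.1
eef_pos: [555.7, -24.9, 11.7]
tcp_rot: [3.113, 0.503, 1.428]
contact_force: [1.9, 5.0, 4.9]
opening: 0.285
```

```bash
python3 track.py t4
```

```text
[555.39318505 -25.54589982  11.69953985] [3.113451   0.50394297 1.42852068] [2.54944135 3.7394315  3.14698115]
contact est [-32.9  -2.5] seen [549.83426081 -67.14809267] [-33.4  -2.1]
```

View pics/t4.png

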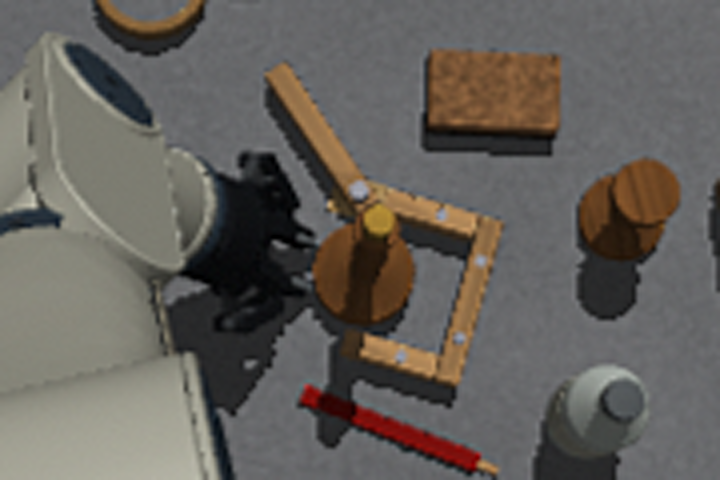

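The foot is inside the mouth at (-33,-2) in the stop frame, upright and clear of both cheeks.

>>> move_arm(series="0.43 -0.11 -0.02 0.064 0 0 0; 0.43 -0.11 -0.02 0.064 0 0 0; 0.43 -0.11 -0.02 0.064 0 0 0; 0.43 -0.11 -0.02 0.064 0 0 0; 0.43 -0.09 -0.015 0.05 0 0 0")

```text
clock: 9.78
eef_pos: [550.0, -48.9, 11.7]
tcp_rot: [3.11, 0.502, 1.428]
contact_force: [1.5, 4.5, 3.6]
opening: 0.282
```

```bash
python3 track.py t5
```

```text
[549.69316828 -49.35780547  11.63847583] [3.11057725 0.50265617 1.42853791] [1.92928494 3.02058859 3.64336211]
contact est [-8.4 -1.4] seen [545.40318243 -91.52572901] [-8.7  0.3]
```

>>> move_arm(series="0.43 -0.055 -0.01 0.032 0 0 0; 0.43 -0.055 -0.01 0.032 0 0 0; 0.43 -0.055 -0.01 0.032 0 0 0")

```text
clock: 10.2
eef_pos: [548.2, -56.3, 11.6]
tcp_rot: [3.109, 0.502, 1.429]
contact_force: [1.1, 5.9, 4.6]
opening: 0.286
```

>>> move_arm(series="0.43 -0.04 -0.007 0.022 0 0 0")

```text
clock: 10.32
eef_pos: [547.9, -57.9, 11.7]
tcp_rot: [3.109, 0.502, 1.428]
contact_force: [1.1, 5.5, 3.8]
opening: 0.284
```

```bash
python3 track.py t6
```

```text
[547.79731892 -58.05391784  11.62753517] [3.10898846 0.50169128 1.42853061] [1.62069    4.37176281 4.27328092]
contact est [ 0.5 -0.8] seen [ 542.41936079 -100.604134  ] [ 0.9 -0. ]
```

>>> move_arm(series="0.43 -0.035 -0.007 0.02 0 0 0")

```text
clock: 10.5
eef_pos: [547.9, -58.7, 11.6]
tcp_rot: [3.108, 0.5, 1.428]
contact_force: [0.2, 14.9, 8.0]
opening: 0.284
```

>>> move_arm(series="0.43 -0.03 -0.006 0.017 0 0 0")

```text
clock: 10.62
eef_pos: [548.0, -58.8, 11.5]
tcp_rot: [3.106, 0.498, 1.427]
contact_force: [-1.0, 14.4, 8.6]
opening: 0.282
```

>>> move_arm(series="0.43 -0.03 -0.006 0.017 0 0 0")

```text
clock: 10.75
eef_pos: [548.0, -58.8, 11.5]
tcp_rot: [3.105, 0.496, 1.427]
contact_force: [-0.4, 14.4, 9.6]
opening: 0.284
```

The force jumped to 15 N and motion stopped, so the foot is against the back. I retract straight backwards.

>>> move_arm(series="0.43 0.05 0.008 -0.03 0 0 0; 0.43 0.11 0.015 -0.062 0 0 0; 0.43 0.22 0.03 -0.12 0 0 0; 0.43 0.44 0.07 -0.24 0 0 0; 0.43 0.44 0.07 -0.24 0 0 0; 0.43 0.44 0.07 -0.24 0 0 0; 1 0.1 0 -0.7 0 0 0; 1 0 0 -1 0 0 0; 1 0 0 -1 0 0 0; 1 0 0 -1 0 10 0; 1 0 0 -0.5 0 10 0; 1 0 0 0 0 9 0; 1 0 0 0 0 0 0")

```text
clock: 12.38
eef_pos: [576.5, 115.5, 163.8]
tcp_rot: [3.112, -0.024, 1.453]
contact_force: [-0.2, -0.0, 0.2]
opening: -0.004
```

```bash
python3 - <<'E'
from h import *
im=look("t7",(180,110,360,260)); s=r.sense();print(s["eef_pos"],s["tcp_rot"],s["contact_force"],s["qpos"])
p=foot(im,np.array([542.,-101]),42); print("seen",p,st(p)," origin from back contact at",p)
E
```

```text
[576.68072565 116.11051456 163.64521353] [ 3.11184254 -0.02220462  1.45392655] [ 1.04262857 -0.14628256  0.0685339 ] [0.1890261  0.35209822 1.80215696 0.01498008 0.95233247 0.29775454]
seen [ 542.86907313 -101.06576239] [1.2 0.5]  origin from back contact at [ 542.86907313 -101.06576239]
```

View pics/t7.png

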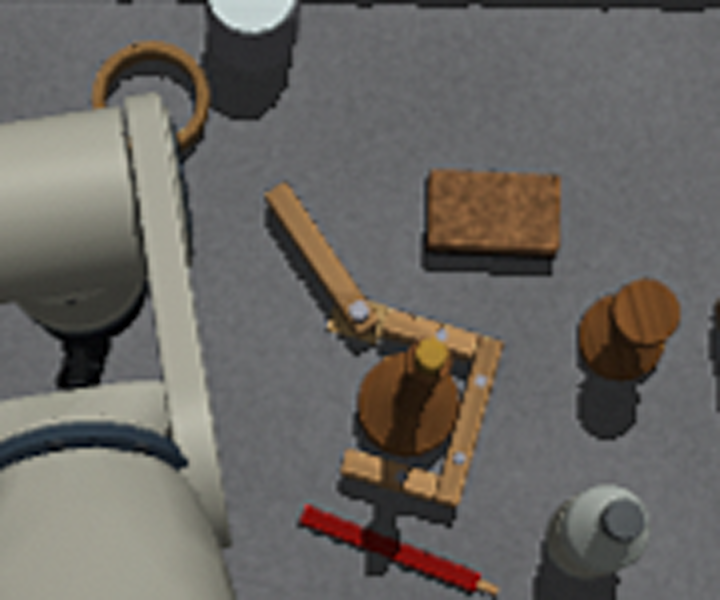

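The stem is seated against the back, upright, with the keeper still open. Before the keeper sweep I check clearances around it (cup, sander, arm).

```bash
python3 - <<'E'
from h import *
t=vision.camera_params("top"); sc=vision.camera_params("scene")
for z in (60,80,90,100,120,140):
    p=onz(t,365/1.5,161/1.5,z); print(z,p.round(),"scene px*1.5",np.round(np.array(proj(sc,p))*1.5))
for n,u in dict(sTL=(430,230),sTR=(480,230),sBL=(430,262),tapeC=(327,203)).items(): print(n,onz(t,u[0]/1.5,u[1]/1.5,27).round())
im=vision.grab_frame("scene")[:,:,::-1]; cv2.imwrite("pics/s2.png",cv2.resize(im,None,fx=1.4,fy=1.4))
E
```

```text
60 [849.  18.  60.] scene px*1.5 [490. 391.]
80 [841.  18.  80.] scene px*1.5 [489. 383.]
90 [837.  18.  90.] scene px*1.5 [489. 379.]
100 [833.  18. 100.] scene px*1.5 [488. 375.]
120 [826.  17. 120.] scene px*1.5 [487. 367.]
140 [818.  17. 140.] scene px*1.5 [485. 358.]
sTL [ 716. -115.   27.]
sTR [ 718. -216.   27.]
sBL [ 650. -115.   27.]
tapeC [770.  95.  27.]
```

View pics/s2.png

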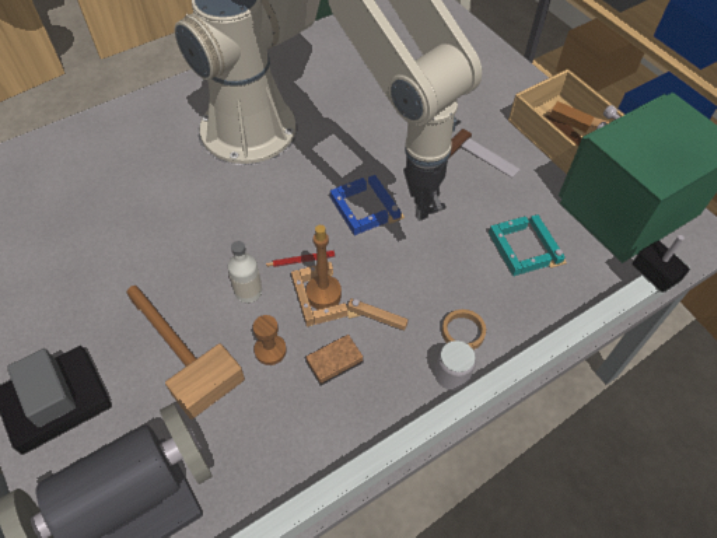

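>>> move_arm(series="1 -0.8 0.72 0.2 0 0 0; 1 -0.8 0.72 0.2 0 0 0; 1 -0.8 0.72 0.2 0 0 0; 1 -0.8 0.72 0.2 0 0 0; 1 -0.7 0.6 0.2 0 -10 0; 1 0 0 0 0 -10 0; 1 0 0 0 0 0 0")

```text
clock: 13.35
eef_pos: [702.8, -49.5, 116.4]
tcp_rot: [3.122, 0.355, 1.458]
contact_force: [0.5, 0.6, -0.1]
opening: -0.001
```

```bash
python3 - <<'E'
from h import *
s=r.sense();print(s["eef_pos"],s["tcp_rot"],s["contact_force"]); go((700,-60,60),2); go((700,-60,15),4)
E
```

```text
[702.7583011  -49.5224095  116.40902689] [3.12153113 0.35525861 1.45773488] [ 0.4889115   0.5735214  -0.09345642]
total units [ 0.239 -0.067  1.414] per row of 2 [ 0.12  -0.034  0.707]
total units [ 0.631 -0.089  2.469] per row of 4 [ 0.158 -0.022  0.617]
```

>>> move_arm(series="1 0.16 -0.02 0.62 0 0 0; 1 0.16 -0.02 0.62 0 0 0; 1 0.16 -0.02 0.62 0 0 0; 1 0.16 -0.02 0.62 0 0 0; 1 0 0 0 0 0 0")

```text
clock: 13.98
eef_pos: [700.7, -54.4, 10.0]
tcp_rot: [3.125, 0.35, 1.465]
contact_force: [-0.3, -0.4, -0.4]
opening: 0.0
```

```bash
cat > arc.py <<'E'
# print rows that carry the finger round the pivot: radius R along the bar, offset D outside its axis
import sys; from h import *
s=r.sense(); print(s["eef_pos"].round(1),s["tcp_rot"].round(3),s["contact_force"].round(1))
T=Ro.from_euler("xyz",s["tcp_rot"]).as_matrix(); piv=np.array([611,-63.])
R,D,z=map(float,sys.argv[1:4]); qs=[float(a) for a in sys.argv[4:]]
p=s["eef_pos"].copy(); w=p[:2]-piv; print("now angle-ish q",round(float(np.arctan2(-(w@ex),-(w@ey))),2),"r",round(float(np.hypot(*w)),1))
for q in qs:
    a=-np.sin(q)*ex-np.cos(q)*ey; n=-np.cos(q)*ex+np.sin(q)*ey
    t=np.array([*(piv+R*a+D*n),z]); d=T.T@(t-p)/40; print(q,t.round(),d.round(2)); p=t
E
python3 arc.py 75 28 15 2.3 2.1 1.9 1.7 1.5 1.3 1.1 0.9 0.7
```

```text
[700.7 -54.4  10. ] [3.125 0.35  1.465] [-0.3 -0.4 -0.4]
now angle-ish q 2.77 r 90.2
2.3 [689. -47.  15.] [ 0.11 -0.3  -0.18]
2.1 [685. -31.  15.] [ 0.34 -0.16 -0.13]
1.9 [677. -17.  15.] [ 0.31 -0.23 -0.12]
1.7 [666.  -5.  15.] [ 0.26 -0.29 -0.1 ]
1.5 [654.   5.  15.] [ 0.2  -0.34 -0.08]
1.3 [640.  12.  15.] [ 0.13 -0.37 -0.05]
1.1 [624.  16.  15.] [ 0.06 -0.39 -0.03]
0.9 [608.  17.  15.] [-0.02 -0.4  -0.  ]
0.7 [592.  15.  15.] [-0.09 -0.39  0.03]
```

>>> move_arm(series="1 0.11 -0.3 -0.15 0 0 0; 1 0.17 -0.08 -0.06 0 0 0; 1 0.17 -0.08 -0.06 0 0 0; 1 0.15 -0.11 -0.06 0 0 0; 1 0.15 -0.11 -0.06 0 0 0; 1 0.13 -0.14 -0.05 0 0 0; 1 0.13 -0.14 -0.05 0 0 0; 1 0.1 -0.17 -0.04 0 0 0; 1 0.1 -0.17 -0.04 0 0 0")

```text
clock: 15.1
eef_pos: [653.7, 9.0, 18.3]
tcp_rot: [3.12, 0.349, 1.464]
contact_force: [0.4, -0.3, -0.1]
opening: -0.001
```

```bash
python3 arc.py 75 28 15 1.5 1.3 1.1 0.9 0.7 .5 .3 .1; python3 -c "
from h import *
look('t8',(180,110,360,260))"
```

```text
[653.7   9.   18.3] [3.12  0.349 1.464] [ 0.4 -0.3 -0.1]
now angle-ish q 1.83 r 83.7
1.5 [654.   5.  15.] [-0.07  0.01  0.12]
1.3 [640.  12.  15.] [ 0.13 -0.37 -0.06]
1.1 [624.  16.  15.] [ 0.06 -0.39 -0.03]
0.9 [608.  17.  15.] [-0.02 -0.4  -0.  ]
0.7 [592.  15.  15.] [-0.09 -0.39  0.02]
0.5 [577.  10.  15.] [-0.16 -0.36  0.05]
0.3 [564.   1.  15.] [-0.22 -0.32  0.07]
0.1 [552.  -9.  15.] [-0.28 -0.27  0.1 ]
```

View pics/t8.png

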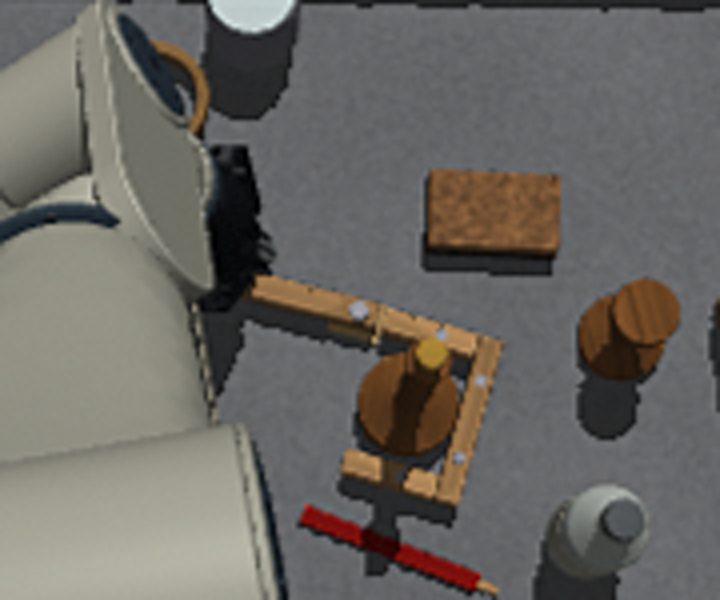

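The keeper is now at q≈1.57, in line with the far cheek, and the stem is untouched. I carry on round the arc.

>>> move_arm(series="1 0.06 -0.18 0.0 0 0 0; 1 0.05 -0.18 0.0 0 0 0; 1 0.03 -0.2 0 0 0 0; 1 0.03 -0.2 0 0 0 0; 1 -0.01 -0.2 0.02 0 0 0; 1 -0.01 -0.2 0.02 0 0 0; 1 -0.05 -0.2 0.02 0 0 0; 1 -0.05 -0.2 0.02 0 0 0; 1 -0.08 -0.18 0.03 0 0 0; 1 -0.08 -0.18 0.03 0 0 0")

```text
clock: 16.4
eef_pos: [570.9, 11.2, 12.7]
tcp_rot: [3.12, 0.348, 1.464]
contact_force: [0.5, -0.2, -0.0]
opening: -0.003
```

```bash
python3 arc.py 75 26 14 .5 .4 .3 .2 .1 0 -.1
```

```text
[570.9  11.2  12.7] [3.12  0.348 1.464] [ 0.5 -0.2 -0. ]
now angle-ish q 0.8 r 84.3
0.5 [576.   8.  14.] [-0.07  0.13 -0.01]
0.4 [569.   4.  14.] [-0.11 -0.16  0.04]
0.3 [562.  -0.  14.] [-0.12 -0.15  0.04]
0.2 [556.  -5.  14.] [-0.14 -0.14  0.05]
0.1 [551. -11.  14.] [-0.15 -0.12  0.05]
0.0 [546. -17.  14.] [-0.16 -0.11  0.06]
-0.1 [542. -24.  14.] [-0.17 -0.09  0.06]
```

>>> move_arm(series="1 -0.13 -0.12 0.04 0 0 0; 1 -0.14 -0.12 0.04 0 0 0; 1 -0.15 -0.1 0.05 0 0 0; 1 -0.15 -0.09 0.05 0 0 0; 1 -0.12 -0.06 0.04 0 0 0")

```text
clock: 17.02
eef_pos: [546.4, -17.5, 13.3]
tcp_rot: [3.12, 0.348, 1.463]
contact_force: [0.3, 0.3, -0.6]
opening: -0.001
```

```bash
python3 arc.py 75 24 14 0.1 0 -.1; python3 -c "
from h import *
look('t9',(180,110,360,260))"
```

```text
[546.4 -17.5  13.3] [3.12  0.348 1.463] [ 0.3  0.3 -0.6]
now angle-ish q 0.33 r 79.0
0.1 [550. -13.  14.] [ 0.11  0.08 -0.06]
0.0 [546. -19.  14.] [-0.16 -0.1   0.06]
-0.1 [541. -26.  14.] [-0.17 -0.08  0.06]
```

View pics/t9.png

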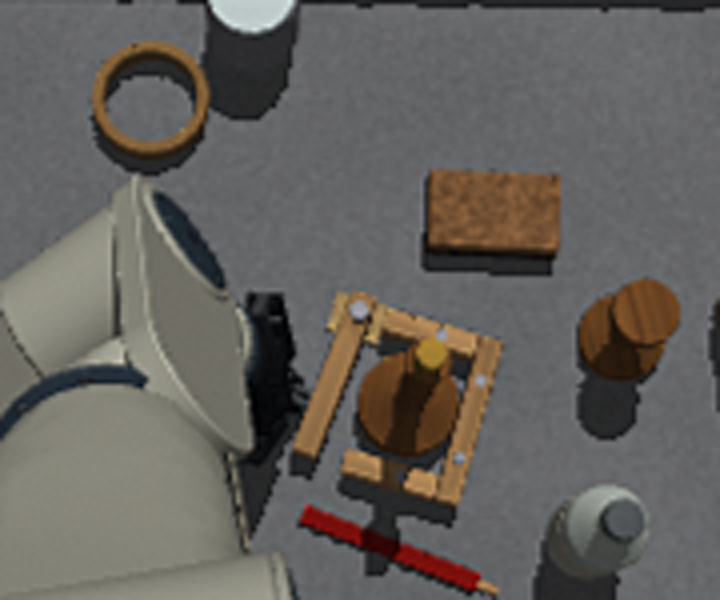

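>>> move_arm(series="1 -0.06 -0.015 0.02 0 0 0; 1 -0.06 -0.015 0.02 0 0 0; 1 -0.05 -0.012 0.018 0 0 0")

```text
clock: 17.45
eef_pos: [543.9, -24.6, 13.4]
tcp_rot: [3.12, 0.347, 1.462]
contact_force: [-1.6, 12.3, 1.3]
opening: 0.002
```

>>> move_arm(series="1 -0.05 -0.012 0.018 0 0 0; 1 -0.05 -0.012 0.018 0 0 0")

```text
clock: 17.7
eef_pos: [544.0, -24.8, 13.3]
tcp_rot: [3.116, 0.34, 1.459]
contact_force: [-3.3, 15.7, 4.5]
opening: 0.0
```

The force rose to 16 N and motion stopped, so the keeper is on its end of travel. I hold briefly, back off and check.

>>> move_arm(series="1 0 0 0 0 0 0; 1 0 0 0 0 0 0; 1 0.1 0.02 -0.04 0 0 0; 1 0.3 0.05 -0.12 0 0 0; 1 0.6 0.1 -0.3 0 0 0; 1 0.8 0 -0.5 0 0 0; 1 0.8 0 -0.8 0 0 0; 1 0.5 0 -0.8 0 0 0; 1 0 0 0 0 0 0; 1 0 0 0 0 0 0")

```text
clock: 18.95
eef_pos: [566.3, 133.4, 69.8]
tcp_rot: [3.116, 0.339, 1.46]
contact_force: [0.0, -0.0, 0.2]
opening: -0.002
```

```bash
python3 - <<'E'
from h import *
im=look("t10",(180,110,360,260)); s=r.sense(); print(s["clock"],s["eef_pos"],s["contact_force"])
p=foot(im,np.array([542.5,-100.5]),41); print("stem",p,st(p))
c=vision.camera_params("top"); g=np.array([[np.all(np.abs((st_:=np.array([(onz(c,u,v,30)[:2]-O)@ex,(onz(c,u,v,30)[:2]-O)@ey]))-[-54,-8])<[17,50]) for u in range(512)] for v in range(384)])
hsv=cv2.cvtColor(np.ascontiguousarray(im),cv2.COLOR_BGR2HSV); m=cv2.inRange(hsv,(8,60,130),(25,140,255))*g.astype(np.uint8)
v,u=np.nonzero(m); P=np.array([st(onz(c,a,b,30)) for a,b in zip(u,v)]); k=np.polyfit(P[:,1],P[:,0],1); print(len(P),"keeper slope dx/dy (=tan q)",k)
E
```

```text
19.0 [566.50858809 133.35827277  69.79870364] [-0.73009736 -0.44588669 -0.07651474]
stem [ 542.28062984 -101.05238959] [ 1.3 -0.1]
205 keeper slope dx/dy (=tan q) [-3.69874588e-03 -5.46205007e+01]
```

View pics/t10.png

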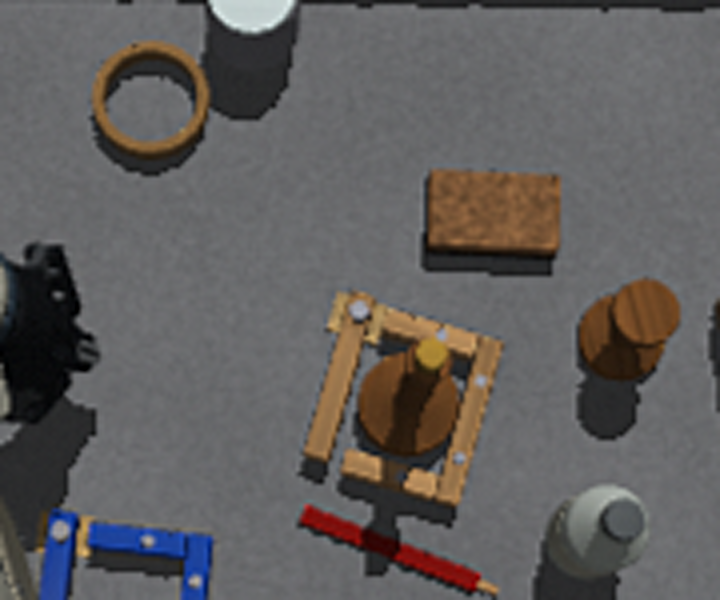

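The keeper is shut (tan q ≈ 0.00, centre line at x = -54.6). The stem stands at (1.3, -0.1) in the measured stop frame, and the bystanders are where they were. I hand in.

```bash
python3 -c "
from rig import r
print(r.sign_off())"
```

```text
the job is handed in; nothing more can be done
None
```

The stem is seated in the stop with the keeper shut behind it, and I handed the job in at 19 s on the robot's clock. I pushed the stem low on its foot with two fingertips, about 190 mm, and never lifted it. I then swung the keeper shut by its outer face.

**Last checks:**
- **Stem:** upright at (1.3, -0.1) mm in the stop frame I measured. The foot met the back with a force jump to about 15 N and no further motion. The 1.3 mm in x is within the roughly 2 mm calibration error, so I took the force jump as the sign of contact.
- **Keeper:** angle about 0.00 rad from the last picture, with its end of travel felt at about 16 N.
- **Bystanders:** those in the last picture (glue, candlestand, sander, tape and pencil) look unmoved. The square and mallet lie outside that crop, so I did not check them at the end, but the arm never worked near them.

No check failed. The sign-off gave no verdict.

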